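Clamp the rover's sensor arm on the build stand

ROBOT

A 6-joint arm with a two-finger parallel gripper is mounted at the origin on the work surface. World frame = base frame: x ahead of the robot, y to its left, z up, the work surface at z = 0. Lengths are in mm, angles in rad, forces in N, time in s.
With the tool pointing down it reaches from about 325 to 775 mm from the base axis. Payload 5.5 kg.
Tool frame: the origin (TCP) lies midway between the tips of the shut fingers; the grasp point (between the pads) lies 19 mm behind it (robot.grasp_offset is the distance from the TCP to the grasp point, in mm); y points along the fingers, z is the direction in which the jaws open and shut, and the axes are right-handed (so a half turn about y gives the same grasp; the last joint's range is limited). The gripper opens to 85 mm and grips with 20 to 120 N. Pads are 22 mm wide; open, the fingers measure 114 mm over their backs; the gripper's body (76 mm by 85 mm) begins 54 mm behind the grasp point. The pads swing forward as they close: fully open they stand 13 mm farther back than shut.
Start: joints at [-1.352, 0.091, 1.231, -0, 1.82, -0.057], TCP at [163.389, -577.339, 231.275] pointing down, gripper open.
Joint ranges: [-2.87, 2.87], [-0.86, 2.18], [0.17, 2.46], [-1.51, 4.65], [0.06, 2.69], [-2.65, 2.65]. Speed limits (rad/s): [2.57, 2.57, 3.01, 3.14, 3.14, 3.14].

INTERFACE

Orientations are given as a unit quaternion [w, x, y, z].
In Python, from bench import robot, camera gives the robot as it stands.
- The arm moves only by the shell command python3 -m inch 'ROWS' [FORCE]. ROWS is JSON, a list that holds one entry, the list of rows, each a list of 5 numbers: the shift along the tool's x, y, z in m, then the turn about the tool's y in degrees, then the closure in counts, from 0 (fully open) to 255 (shut). In form: [[[tx, ty, tz, twist, claw], ...]]. A call has 1 to 12 rows; each row is the pose to reach, as a shift and turn from the pose commanded when the call began, along the tool's axes at that moment; what a row does not reach only later rows make up. A row lasts 1/12 s, in which the tool goes at most 41.7 mm and 7.16 degrees, less where a joint would pass 70% of its speed; a pose out of reach is approached as far as the arm can. A call with a gripper value outside its range is refused whole. The fingers move at their own pace and stop on an object; FORCE is the grip in N (left out, the last holds). Time passes only in rows, so rows that repeat a pose let the fingers close. It gives the time, the measured TCP pose, the force and the opening at its end, in the units of the state.
- robot.read_state(): the state, without advancing time (a new reading comes with each control period).
- camera(name): name is "scene" or "side" or "wrist"; returns a dict with "frame" (400x640x3 uint8, red, green, blue), "z_map" (400x640 float32, mm along the optical axis (not along the pixel's ray), 0 where there is no reading), "intrinsics" (3x3 intrinsics, pixels), "R" (3x3) and "t" (3): a world point X has camera coordinates R X + t; the wrist camera has in their place "hand_eye" (4x4, takes a point from camera to tool coordinates, whose origin is the TCP and whose axes are the tool frame's). Camera axes: x right, y down, z forward; pixel columns grow to the right and rows downward; lengths in mm; the calibration is good to about 2 mm. The wrist camera is an equidistant fisheye: a pixel r from the principal point sees the ray r / f radians off the axis. A picture is of the moment at which its call begins: read the wrist's pose just before it.
- robot.close_job(): hands the job in, once; it reports no verdict.
The state is a dict: "t": time; "qpos": joint angles; "qvel": joint speeds; "effort": joint torques, N m; "tcp_pos": TCP position; "eef_rot": TCP orientation; "contact_force": force on the tool from outside, world axes, zero at the start; "moment": the same for the moment, N m; "finger_gap": finger opening in mm.
Only numpy, scipy, OpenCV 4.12 (cv2) and the standard library are available. Lean on these libraries where they do the work, as an engineer would, in place of code of your own. Each camera call takes 0.05 s, during which the arm holds its last target.

TASK

The sensor arm of the rover on the build stand is loose: first swing it so that its white pointer lies on the green mark, then tighten the hexagonal clamp nut clockwise, fully home, so that the white line on its top points at the orange-topped lug. The two lugs beside the nut leave room only for short swings, so turn, let go, swing back and grip again, as with a ratchet. Keep the arm on its mark, and do not disturb the spare wheel, pen pot, battery pack or gear post around it.

Things in the scene. Friction and masses are not known exactly. Their poses are not given: they have to be found in the camera images.
- stand: Fixed plywood stand, base 200 x 130 mm, with a rover's white deck (150 x 150 mm) leaning on it, its middle 115 mm straight above this origin (centre of underside, on the table; z up). 'Out of the deck' leans 32 deg from vertical towards the stand's -x, 'up-slope' is towards its +x, 'left' its +y. Black wheels flank the deck 110 mm left and right, below its surface.
- orange_lug (a point): Middle of the orange top of the fixed teal lug up-slope of the nut. Both lugs stand upright on the deck, 72 mm tall, 12 mm wide (left-right), from 26 to 60 mm from the nut's axis; foot 12 mm tall, 40 mm wide (left-right), 26 to 70 mm from the axis. Axes are the stand's.
- plain_lug (a point): Middle of the top of the other, all-teal lug, down-slope of the nut, same size. Axes are the stand's.
- green_mark (a point): Middle of the green mark line, straight left of the nut's axis, 115 to 155 mm from it. Axes are the stand's.
- nut_grip (a point): Grip point on the axis of the grey hexagonal nut, 42 mm out of the deck. Hexagon 36 mm across flats, 42 over corners, 15 to 61 mm out of the deck, above a 46 mm flange; it does not rise. z: out of the deck along the axis; x: along the white line on top, which points to a flat's middle. Fingers 22 mm wide closing left-right can swing 45 deg each way between the lugs.
- clamp_nut (a joint): Turn of the nut, rad, growing clockwise seen from above (tightening). Starts at 0 to 0.8; 3.5 is fully home, a hard stop, the white line then pointing at the orange lug. Friction 0.18 N m; stays where it is left.
- sensor_grip (a point): Middle of the magenta sensor block on the arm's end, 110 mm from the nut's axis, 32 mm out of the deck. Block 26 mm across the arm, 22 along it, 8 to 52 mm out of the deck. z: out of the deck; y: along the arm, away from the nut; x: across it. Arm: black bar 20 mm wide, 2 to 8 mm out of the deck, white pointer at its tip (122 to 142 mm).
- sensor_arm (a joint): Swing of the arm about the nut's axis, rad: 0 pointing straight left, pointer on the green mark; positive up-slope (clockwise seen from above). Range -0.5 to 1.0, starts at 0.4 to 0.9. Friction 0.20 N m; stays where it is left; the nut does not drag it.
- spare_wheel: Loose black and teal wheel lying flat, 56 mm across, 24 mm tall; origin under its centre. Bystander.
- pen_pot: Loose white pot with three pens, 62 mm across, 90 mm tall, 135 mm with the pens; origin under its centre. Bystander.
- battery_pack: Loose white and yellow battery box, 55 x 40 x 42 mm tall; origin under its centre. Bystander.
- gear_post: Loose upright model: yellow 48 x 48 mm foot, black post 107 mm tall with a magenta and a teal gear; origin under its centre. Bystander.

How it is judged:
By the outcome, as a careful person would: the job done as asked, in the order asked, and still so for the second after the job is handed in, with the robot touching nothing.
It also fails if it takes over 58 s, if anything falls off the work surface, if the arm or the gripper's body presses on something with over 40 N, if the wrist force passes 120 N, or if a joint passes its speed limit or range.

## Working session

There is one attempt and no reset: what is moved stays moved. The work goes in short steps, Python scripts to look and compute and a shell command to move; the robot and the scene stay as the last step left them, time stands still between calls to the robot, and variables do not carry over. Pictures are saved under pics/ and viewed, and the job is handed in when it is done.

```bash
ls; mkdir -p pics; python3 - <<'E'
from bench import robot,camera
import cv2,numpy as np
s=robot.read_state();print(s)
for n in ["scene","side"]:
    c=camera(n);cv2.imwrite(f"pics/{n}0.png",c["frame"][:,:,::-1]);np.savez(f"pics/{n}0.npz",**c)
    print(n,c["intrinsics"],c["R"],c["t"])
c=camera("wrist");print(c["hand_eye"],c["intrinsics"])
E
```

```text
pics
{'t': 0.0, 'qpos': array([-1.35172435e+00,  9.18852315e-02,  1.23189610e+00, -5.26919556e-06,
        1.81976702e+00, -5.67102997e-02]), 'qvel': array([-0.0004576 ,  0.00122013, -0.00076873, -0.00058872,  0.00063891,
        0.00018217]), 'effort': array([-1.33161386e-03, -4.58730054e+01, -4.18032360e+01,  1.02472034e-04,
        1.16725877e-02,  3.86859790e-05]), 'tcp_pos': array([ 163.31111174, -577.0633595 ,  230.12929123]), 'eef_rot': array([ 0.09713669, -0.09725243,  0.70108372, -0.69970568]), 'contact_force': array([-0.11165701,  0.350915  ,  0.38926273]), 'moment': array([ 0.04090458, -0.03480742, -0.04604194]), 'finger_gap': 85.44622562436209}
scene [[519.84968098   0.         324.03745477]
 [  0.         519.84968098 202.46845588]
 [  0.           0.           1.        ]] [[ 0.45650673  0.88954121 -0.01783366]
 [ 0.647691   -0.34599964 -0.67880823]
 [-0.60999833  0.29832982 -0.73409901]] [-251.18669418 -278.08377762 1432.57940119]
side [[382.36061784   0.         318.46209902]
 [  0.         382.36061784 200.70926667]
 [  0.           0.           1.        ]] [[ 0.8764204  -0.48139998 -0.01188884]
 [-0.36031702 -0.63920201 -0.67940594]
 [ 0.31946663  0.59972898 -0.73366629]] [-513.73796123  280.44185561  645.12793468]
[[ 8.62766994e-04  9.45011976e-01  3.27034586e-01 -8.41445108e+01]
 [ 1.12043896e-03 -3.27035416e-01  9.45011419e-01 -1.42868702e+02]
 [ 9.99999000e-01 -4.48902371e-04 -1.34098360e-03 -1.28760361e+00]
 [ 0.00000000e+00  0.00000000e+00  0.00000000e+00  1.00000000e+00]] [[309.70691629   0.         317.21156921]
 [  0.         309.70691629 200.87809821]
 [  0.           0.           1.        ]]
```

View pics/scene0.png

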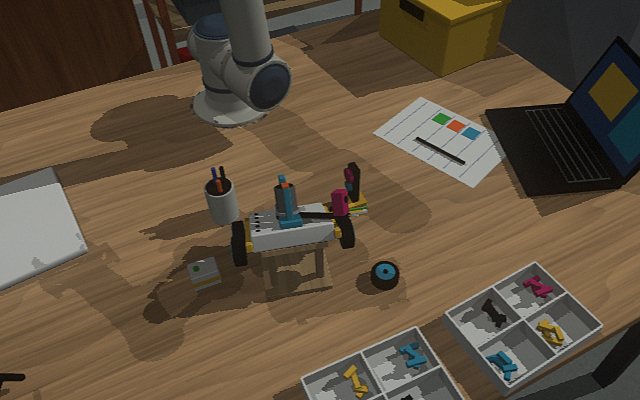

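View pics/side0.png

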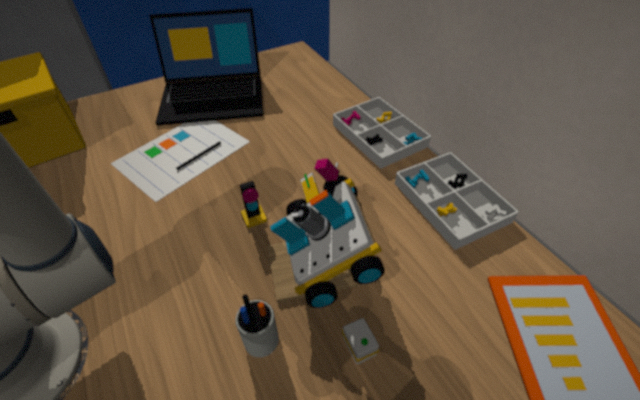

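```bash
python3 - <<'E'
import cv2
for n,(a,b,c,d) in {"scene":(80,280,260,500),"side":(60,330,180,560)}.items():
    im=cv2.imread(f"pics/{n}0.png")[a:b,c:d]
    f=800/im.shape[1] if im.shape[0]*800/im.shape[1]<=600 else 600/im.shape[0]
    cv2.imwrite(f"pics/{n}0c.png",cv2.resize(im,None,fx=f,fy=f,interpolation=2));print(n,f)
E
```

```text
scene 3.0
side 2.1052631578947367
```

View pics/scene0c.png

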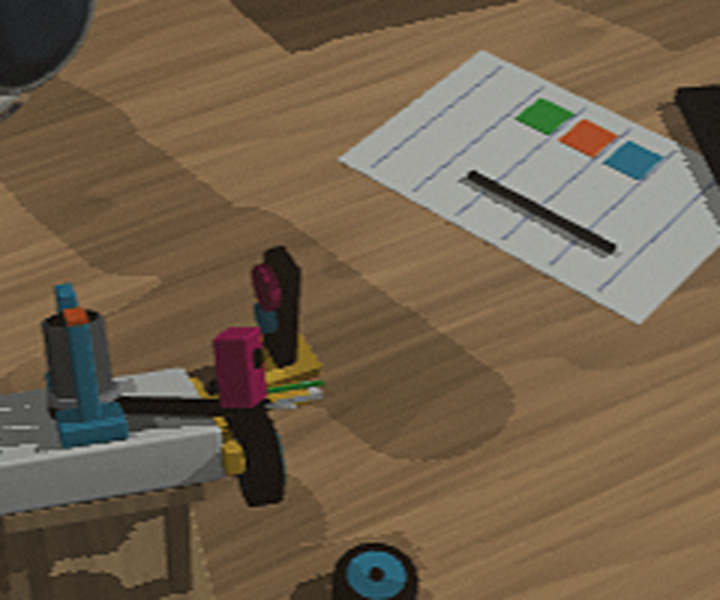

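View pics/side0c.png

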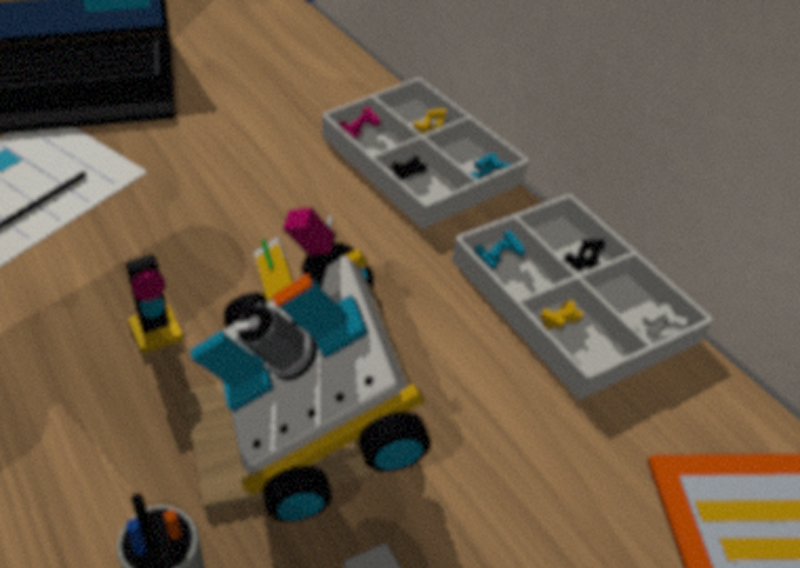

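```bash
python3 - <<'E'
import cv2
im=cv2.imread(f"pics/side0.png")[150:280,260:400]
cv2.imwrite(f"pics/side0d.png",cv2.resize(im,None,fx=4.5,fy=4.5,interpolation=2))
E
```

```text
(no output)
```

View pics/side0d.png

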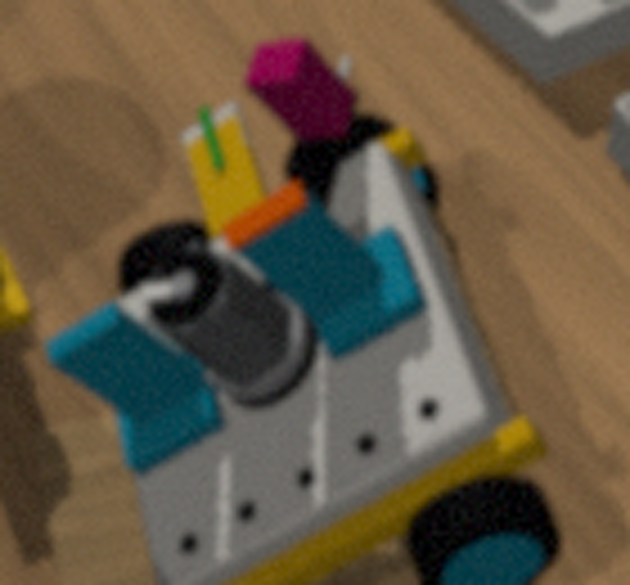

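The side view shows the nut's white line (crop ~(125–185, 290)) pointing roughly at the plain lug. The green mark is at crop (205,110)–(217,170), and the magenta block sits up-slope of it. Next I'll fit the stand pose.

```bash
cat > h.py <<'E'
import numpy as np
from scipy.optimize import least_squares
def proj(c,X):
    p=np.array(c["R"])@X+c["t"]; K=c["intrinsics"]; return np.array([K[0,0]*p[0]/p[2]+K[0,2],K[1,1]*p[1]/p[2]+K[1,2]])
a=np.radians(32)
U=np.array([np.cos(a),0,np.sin(a)]);L=np.array([0,1.,0]);N=np.array([-np.sin(a),0,np.cos(a)])
def Rz(y): return np.array([[np.cos(y),-np.sin(y),0],[np.sin(y),np.cos(y),0],[0,0,1]])
def frame(p):
    """p=X,Y,yaw,(du,dl): returns nut foot origin on deck, and 3x3 columns u,l,n in world"""
    R=Rz(p[2]); M=R@np.column_stack([U,L,N])
    o=np.array([p[0],p[1],115.])+M@np.array([p[3],p[4],0]); return o,M
def W(p,u,l,n):
    o,M=frame(p); return o+M@np.array([u,l,n])
E
python3 - <<'E'
from h import *
cs={n:dict(np.load(f"pics/{n}0.npz")) for n in("scene","side")}
obs=[("side",(43,0,72),(319.3,197.3)),("side",(-43,0,72),(278.9,222.7)),("side",(0,0,61),(298.2,210.4)),("side",(0,135,2),(306.9,181.1)),("scene",(43,0,72),(285,185.3))]
def back(c,uv):
    z=c["z_map"][int(round(uv[1])),int(round(uv[0]))];K=c["intrinsics"]
    return np.array(c["R"]).T@(np.array([(uv[0]-K[0,2])/K[0,0]*z,(uv[1]-K[1,2])/K[1,1]*z,z])-c["t"])
for n,q,uv in obs: print(n,q,back(cs[n],uv).round(1))
def f(p,full=True):
    p=np.r_[p,0,0] if len(p)==3 else p
    r=[proj(cs[n],W(p,*q))-uv for n,q,uv in obs]
    return np.concatenate(r+[[ (p[3])/5,(p[4])/5]])
for y0 in(-2,-1,0,1,2,3):
    for k in (3,5):
        s=least_squares(f,[400,-300,y0]+[0]*(k-3));print(y0,k,s.x.round(3),round(s.cost,2),s.fun.round(1))
E
```

```text
side (43, 0, 72) [549.5 -74.5 199.7]
side (-43, 0, 72) [480.6 -56.1 155.6]
side (0, 0, 61) [518.8 -54.2 164.1]
side (0, 135, 2) [589.1  51.7 110.8]
scene (43, 0, 72) [554.6 -76.  203.2]
-2 3 [ 5.50368e+02 -7.42810e+01 -3.09000e-01] 15.51 [-0.6  0.2 -1.7 -0.6  3.   2.7 -0.2 -3.2 -0.  -0.8  0.   0. ]
-2 5 [ 5.52187e+02 -7.41850e+01 -3.11000e-01 -2.11700e+00  0.00000e+00] 15.22 [-0.7  0.4 -1.8 -0.6  2.9  2.9 -0.1 -3.   0.4 -0.4 -0.4  0. ]
-1 3 [ 5.50368e+02 -7.42810e+01 -3.09000e-01] 15.51 [-0.6  0.2 -1.7 -0.6  3.   2.7 -0.2 -3.2 -0.  -0.8  0.   0. ]
-1 5 [ 5.52187e+02 -7.41850e+01 -3.11000e-01 -2.11600e+00  0.00000e+00] 15.22 [-0.7  0.4 -1.8 -0.6  2.9  2.9 -0.1 -3.   0.4 -0.4 -0.4  0. ]
0 3 [ 5.50368e+02 -7.42810e+01 -3.09000e-01] 15.51 [-0.6  0.2 -1.7 -0.6  3.   2.7 -0.2 -3.2 -0.  -0.8  0.   0. ]
0 5 [ 5.52187e+02 -7.41840e+01 -3.11000e-01 -2.11700e+00 -0.00000e+00] 15.22 [-0.7  0.4 -1.8 -0.6  2.9  2.9 -0.1 -3.   0.4 -0.4 -0.4 -0. ]
1 3 [ 5.50368e+02 -7.42810e+01 -3.09000e-01] 15.51 [-0.6  0.2 -1.7 -0.6  3.   2.7 -0.2 -3.2 -0.  -0.8  0.   0. ]
1 5 [ 5.52187e+02 -7.41850e+01 -3.11000e-01 -2.11700e+00  0.00000e+00] 15.22 [-0.7  0.4 -1.8 -0.6  2.9  2.9 -0.1 -3.   0.4 -0.4 -0.4  0. ]
2 3 [ 5.50368e+02 -7.42810e+01 -3.09000e-01] 15.51 [-0.6  0.2 -1.7 -0.6  3.   2.7 -0.2 -3.2 -0.  -0.8  0.   0. ]
2 5 [ 5.52187e+02 -7.41850e+01 -3.11000e-01 -2.11700e+00  0.00000e+00] 15.22 [-0.7  0.4 -1.8 -0.6  2.9  2.9 -0.1 -3.   0.4 -0.4 -0.4  0. ]
3 3 [550.368 -74.281   5.974] 15.51 [-0.6  0.2 -1.7 -0.6  3.   2.7 -0.2 -3.2 -0.  -0.8  0.   0. ]
3 5 [552.187 -74.184   5.972  -2.117  -0.   ] 15.22 [-0.7  0.4 -1.8 -0.6  2.9  2.9 -0.1 -3.   0.4 -0.4 -0.4 -0. ]
```

```bash
cat > ov.py <<'E'
from h import *
import cv2
def overlay(c,p,roi,f,out,nut=None,arm=None):
    im=np.ascontiguousarray(c["frame"][:,:,::-1]);x0,x1,y0,y1=roi
    im=cv2.resize(im[y0:y1,x0:x1],None,fx=f,fy=f,interpolation=2)
    def pl(pts,col,cl=True):
        q=np.array([((proj(c,W(p,*k))-[x0,y0]+.5)*f) for k in pts]).round().astype(np.int32)
        cv2.polylines(im,[q],cl,col,1,cv2.LINE_AA)
    for s in(1,-1):
        for n in(12,72):pl([(s*26,6,n),(s*60,6,n),(s*60,-6,n),(s*26,-6,n)],(0,255,255))
        pl([(s*26,20,12),(s*70,20,12),(s*70,-20,12),(s*26,-20,12)],(0,255,255))
    pl([(75,75,0),(75,-75,0),(-75,-75,0),(-75,75,0)],(255,255,0))
    pl([(0,115,2),(0,155,2)],(255,0,255),False)
    t=np.arange(0,2*np.pi,.2)
    for r,n in((21,61),(23,15)):pl([(r*np.cos(k),r*np.sin(k),n) for k in t],(0,0,255))
    pl([(0,0,0),(0,0,61)],(0,0,255),False)
    if nut is not None:
        pl([(0,0,61),(20*np.cos(nut),20*np.sin(nut),61)],(0,255,0),False)
    if arm is not None:
        e=np.array([np.sin(arm),np.cos(arm)]);d=np.array([np.cos(arm),-np.sin(arm)])
        for n in(8,52):pl([tuple(e*A+d*B)+(n,) for A,B in((99,13),(121,13),(121,-13),(99,-13))],(0,255,0))
        pl([tuple(e*0)+(8,),tuple(e*142)+(8,)],(0,255,0),False)
    cv2.imwrite(out,im)
E
python3 - <<'E'
from ov import *
cs={n:dict(np.load(f"pics/{n}0.npz")) for n in("scene","side")}
p=[550.4,-74.3,-.309,0,0]
overlay(cs["side"],p,(250,400,140,270),4.5,"pics/o1.png",nut=np.pi,arm=.6)
overlay(cs["scene"],p,(225,385,150,270),4.5,"pics/o2.png",nut=np.pi,arm=.6)
E
```

```text
(no output)
```

View pics/o1.png

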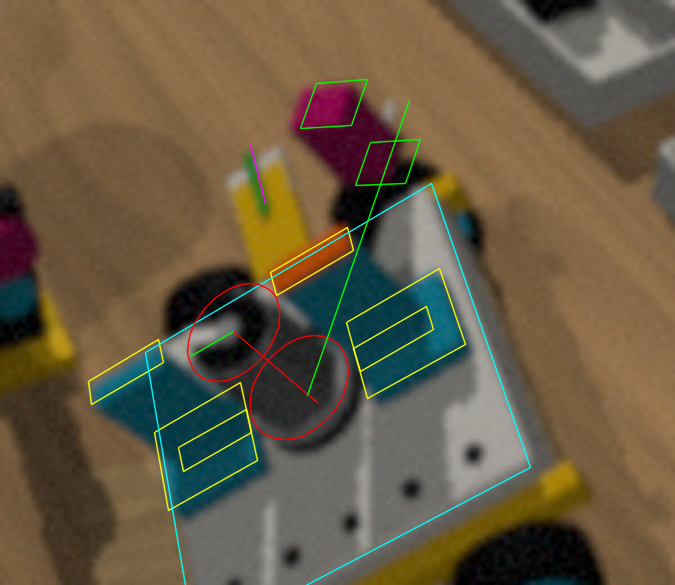

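View pics/o2.png

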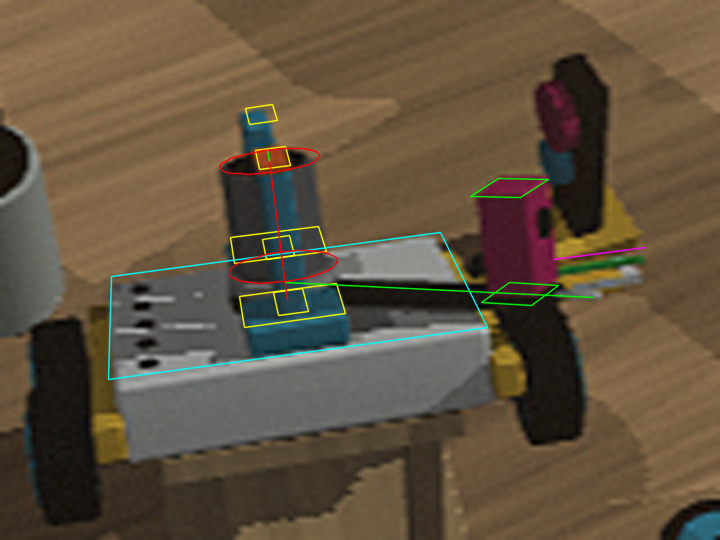

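The black disc behind the nut is actually the far-left wheel, and the model fits well without it. I'll refine the fit with better points, check where the bystanders are, and plan a first view move.

```bash
python3 - <<'E'
from ov import *
cs={n:dict(np.load(f"pics/{n}0.npz")) for n in("scene","side")}
def s1(x,y): return (250+x/4.5-.5,140+y/4.5-.5)
def s2(x,y): return (225+x/4.5-.5,150+y/4.5-.5)
obs=[("side",(43,0,72),s1(313,262)),("side",(-43,0,72),s1(125,374)),("side",(0,115,2),s1(267,215)),("side",(0,155,2),s1(248,157)),("side",(75,75,0),s1(430,183)),
("scene",(43,0,72),s2(272,158)),("scene",(-75,-75,0),s2(112,278)),("scene",(75,75,0),s2(487,335)),("scene",(-75,75,0),s2(440,235)),("scene",(0,155,2),s2(643,257))]
obs=[o for o in obs if o[1]!=(-75,-75,0)]
f=lambda p:np.concatenate([proj(cs[n],W(np.r_[p,0,0],*q))-uv for n,q,uv in obs])
s=least_squares(f,[550,-74,-.3],loss="soft_l1");print(s.x.round(3),f(s.x).reshape(-1,2).round(1).tolist())
p=np.r_[s.x,0,0];np.save("p.npy",p)
print("nut top",W(p,0,0,61).round(1),"mark",W(p,0,135,2).round(1))
def back(c,uv):
    z=c["z_map"][uv[1],uv[0]];K=c["intrinsics"]
    return np.array(c["R"]).T@(np.array([(uv[0]-K[0,2])/K[0,0]*z,(uv[1]-K[1,2])/K[1,1]*z,z])-c["t"])
for nm,uv in dict(pot=(222,215),batt=(203,272),wheel=(385,274),gear=(352,180)).items(): print(nm,back(cs["scene"],uv).round(0))
E
```

```text
[ 5.50581e+02 -7.52670e+01 -3.10000e-01] [[0.0, 0.1], [0.3, -0.2], [-0.0, -2.3], [0.8, -2.7], [0.6, 0.2], [-0.4, 0.2], [-0.4, -1.5], [-0.5, -0.4], [0.0, -2.0]]
nut top [519.8 -65.4 166.7] mark [590.7  53.6 116.7]
pot [ 414. -173.   34.]
batt [ 541. -255.   40.]
wheel [700.  56.  27.]
gear [497.  95.  86.]
```

```bash
python3 -m inch '[[[-0.02,-0.05,-0.02,0,0],[-0.48,-0.1,-0.395,-146,0],[-0.48,-0.1,-0.395,-146,0],[-0.48,-0.1,-0.395,-146,0],[-0.48,-0.1,-0.395,-146,0],[-0.48,-0.1,-0.395,-146,0],[-0.48,-0.1,-0.395,-146,0],[-0.48,-0.1,-0.395,-146,0],[-0.48,-0.1,-0.395,-146,0],[-0.48,-0.1,-0.395,-146,0],[-0.48,-0.1,-0.395,-146,0],[-0.48,-0.1,-0.395,-146,0]]]'
cat > tl.py <<'E'
import sys
from h import *
from bench import robot
from scipy.spatial.transform import Rotation as Ro
def tool():
    s=robot.read_state();q=s["eef_rot"];M=Ro.from_quat([q[1],q[2],q[3],q[0]]).as_matrix();return s,M
def plan(target,zaz):
    s,M=tool();d=M.T@(np.array(target)-s["tcp_pos"])
    a=np.arctan2(M[1,2],M[0,2]);dt=-np.degrees((zaz-a+np.pi)%(2*np.pi)-np.pi)
    print("t",round(s["t"],2),"tcp",s["tcp_pos"].round(1),"zaz",round(a,3),"tilt",M[:,1].round(3),"-> shift m",(d/1000).round(4),"twist",round(dt,1),"q",np.round(s["qpos"],2),"F",s["contact_force"].round(1),"gap",round(s["finger_gap"],1))
E
python3 -c "
from tl import *
plan((520,-65,330),1.261)"
```

```text
t: 1.15
tcp_pos: [435.0, -183.8, 316.0]
eef_rot: [-0.521, 0.521, -0.478, 0.478]
contact_force: [1.3, -0.8, 0.6]
finger_gap: 85.5
t 1.15 tcp [ 435.  -183.8  316. ] zaz 0.086 tilt [ 0. -0. -1.] -> shift m [-0.1111 -0.014   0.0949] twist -67.3 q [-0.47 -0.21  1.37 -0.    1.98 -0.56] F [ 1.3 -0.8  0.6] gap 85.5
```

```bash
python3 -m inch '[[[-0.111,-0.014,0.095,-67,0],[-0.111,-0.014,0.095,-67,0],[-0.111,-0.014,0.095,-67,0],[-0.111,-0.014,0.095,-67,0],[-0.111,-0.014,0.095,-67,0],[-0.111,-0.014,0.095,-67,0],[-0.111,-0.014,0.095,-67,0],[-0.111,-0.014,0.095,-67,0],[-0.111,-0.014,0.095,-67,0],[-0.111,-0.014,0.095,-67,0],[-0.111,-0.014,0.095,-67,0]]]'
python3 - <<'E'
from tl import *
from bench import camera
import cv2
plan((520,-65,330),1.261)
s,M=tool();c=camera("wrist");np.savez("pics/w1.npz",M=M,tcp=s["tcp_pos"],**c);cv2.imwrite("pics/w1.png",c["frame"][:,:,::-1])
E
```

```text
t: 2.07
tcp_pos: [520.2, -67.5, 329.5]
eef_rot: [0.698, -0.698, 0.113, -0.112]
contact_force: [-0.1, -1.2, -0.1]
finger_gap: 85.6
t 2.07 tcp [520.2 -67.5 329.5] zaz 1.251 tilt [-0.001  0.    -1.   ] -> shift m [-0.001  -0.0005  0.0023] twist -0.6 q [-0.19 -0.07  1.22  0.    2.   -1.44] F [-0.1 -1.2 -0.1] gap 85.6
```

View pics/w1.png

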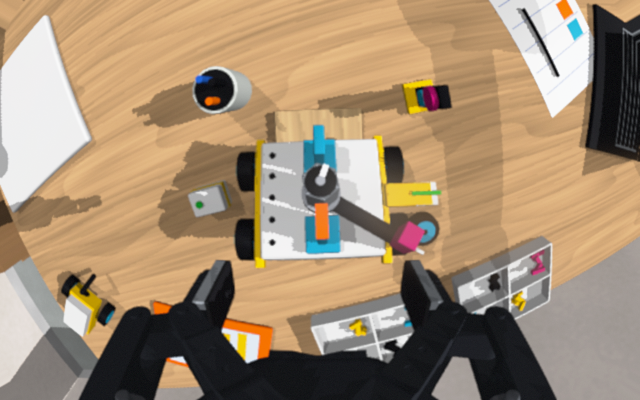

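The wrist view shows the nut at (321,186), the orange lug top at (322,220), the plain lug at (319,138), the green mark at (425,192) and the magenta block at (408,237). The white line points at the plain lug. I'll overlay the model on this.

```bash
cat >> h.py <<'E'
_proj=proj
def wproj(c,X):
    T=c["hand_eye"]; pt=c["M"].T@(X-c["tcp"]); pc=T[:3,:3].T@(pt-T[:3,3])
    K=c["intrinsics"]; r=np.hypot(pc[0],pc[1]); th=np.arctan2(r,pc[2])
    return np.array([K[0,2]+K[0,0]*th*pc[0]/r,K[1,2]+K[1,1]*th*pc[1]/r])
def proj(c,X): return wproj(c,X) if "hand_eye" in c else _proj(c,X)
E
python3 - <<'E'
from ov import *
p=np.load("p.npy")
overlay(dict(np.load("pics/w1.npz")),p,(240,450,120,270),3.8,"pics/o3.png",nut=np.pi,arm=.6)
E
```

```text
(no output)
```

View pics/o3.png

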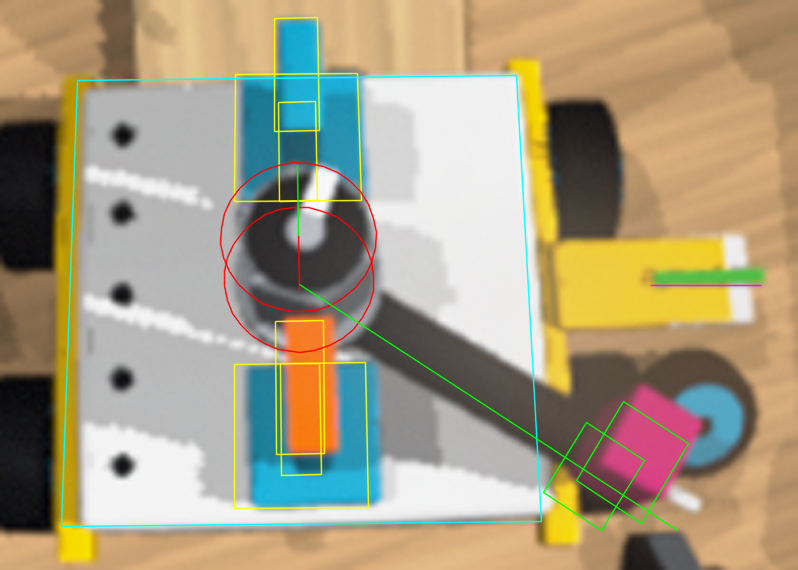

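```bash
python3 - <<'E'
from ov import *
cs={n:dict(np.load(f"pics/{n}0.npz")) for n in("scene","side")};cs["w"]=dict(np.load("pics/w1.npz"))
def s1(x,y): return (250+x/4.5-.5,140+y/4.5-.5)
def s2(x,y): return (225+x/4.5-.5,150+y/4.5-.5)
def w(x,y): return (240+x/3.8-.5,120+y/3.8-.5)
obs=[("side",(43,0,72),s1(313,262)),("side",(-43,0,72),s1(125,374)),("side",(0,115,0),s1(267,215)),("side",(0,155,0),s1(248,157)),("side",(75,75,0),s1(430,183)),
("scene",(43,0,72),s2(272,158)),("scene",(75,75,0),s2(487,335)),("scene",(-75,75,0),s2(440,235)),("scene",(0,155,0),s2(643,257)),
("w",(43,0,72),w(312,386)),("w",(-43,0,72),w(298,76)),("w",(0,0,61),w(306,232)),("w",(70,20,12),w(251,500)),("w",(70,-20,12),w(380,500)),("w",(0,155,0),w(764,275)),("w",(0,115,0),w(653,281)),("w",(75,75,0),w(545,520)),("w",(-75,75,0),w(517,76))]
obs[12]=("w",(70,-20,12),w(251,500));obs[13]=("w",(70,20,12),w(380,500))
f=lambda p:np.concatenate([proj(cs[n],W(p,*q))-uv for n,q,uv in obs]+[np.array(p[3:])/4])
s=least_squares(f,[550,-74,-.3,0,0],loss="soft_l1");print(s.x.round(3),f(s.x)[:-2].reshape(-1,2).round(1).tolist())
p0=s.x
# wrist only
ow=[o for o in obs if o[0]=="w"]
g=lambda p:np.concatenate([proj(cs[n],W(np.r_[p,0,0],*q))-uv for n,q,uv in ow])
s=least_squares(g,[550,-74,-.3],loss="soft_l1");print(s.x.round(3),g(s.x).reshape(-1,2).round(1).tolist())
pw=np.r_[s.x,0,0]
print(W(p0,0,0,61),W(pw,0,0,61))
# white line & arm from wrist with pw
c=cs["w"]
h=lambda v:np.r_[proj(c,W(pw,v[0],v[1],61))-w(330,172),proj(c,W(pw,v[2],v[3],61))-w(305,232),proj(c,W(pw,v[4],v[5],52))-w(652,440),proj(c,W(pw,v[6],v[7],5))-w(686,500)]
v=least_squares(h,np.zeros(8)).x;print(v.round(1),np.arctan2(v[1]-v[3],v[0]-v[2]),np.arctan2(v[4],v[5]),np.hypot(v[4],v[5]),np.arctan2(v[6],v[7]))
np.save("p.npy",pw); np.save("p0.npy",p0)
overlay(c,pw,(240,450,120,270),3.8,"pics/o4.png",nut=np.arctan2(v[1]-v[3],v[0]-v[2]),arm=np.arctan2(v[4],v[5]))
E
```

```text
[ 5.56151e+02 -7.46170e+01 -2.95000e-01 -5.49900e+00 -0.00000e+00] [[0.0, 0.4], [0.6, 0.3], [-0.2, -1.5], [0.4, -1.8], [-0.2, 0.2], [1.0, 1.3], [1.3, -0.9], [0.2, 0.3], [1.0, -0.8], [-1.0, -0.6], [0.7, -0.9], [-0.4, 0.5], [-1.7, 1.5], [-0.8, 0.6], [-0.4, 0.9], [-0.2, -0.1], [1.0, -1.6], [0.2, -1.0]]
[ 5.51082e+02 -7.30250e+01 -2.92000e-01] [[-0.9, -0.1], [0.5, -1.1], [-0.4, 0.6], [-1.6, 2.2], [-0.4, 1.3], [0.5, 0.7], [0.5, -0.2], [1.8, -1.1], [0.5, -1.4]]
[520.76427207 -63.85052035 163.81684637] [520.12473196 -63.72052779 166.73093387]
[-17.6   7.5  -0.7   0.2  58.   93.8  72.7 118. ] 2.7354130913887067 0.5540747466978668 110.26761765268047 0.5522837845574468
```

View pics/o4.png

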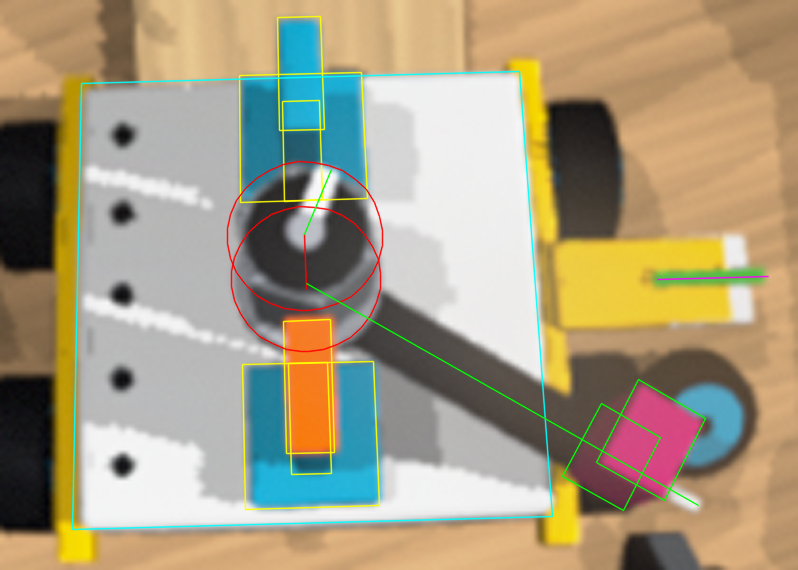

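```bash
python3 - <<'E'
from tl import *
p=np.array([551.3,-73.4,-.294,0,0]);np.save("p.npy",p)
T=W(p,96,110,22);print(T)
plan(T+[0,0,100],p[2]+np.pi/2)
E
```

```text
[649.93751937  11.6665338  184.52930748]
t 2.12 tcp [520.2 -67.5 329.6] zaz 1.248 tilt [-0.001  0.    -1.   ] -> shift m [0.098  0.045  0.1163] twist -1.6 q [-0.19 -0.07  1.21  0.    2.   -1.44] F [-0.4  0.5 -0. ] gap 85.4
```

```bash
python3 -m inch '[[[0.098,0.02,0.116,-1.6,255],[0.098,0.045,0.116,-1.6,255],[0.098,0.045,0.116,-1.6,255],[0.098,0.045,0.116,-1.6,255],[0.098,0.045,0.116,-1.6,255],[0.098,0.045,0.116,-1.6,255],[0.098,0.045,0.116,-1.6,255],[0.098,0.045,0.116,-1.6,255]]]' 40
python3 - <<'E'
from tl import *
p=np.load("p.npy")
T=W(p,96,110,22);plan(T,p[2]+np.pi/2)
from bench import camera
import cv2
s,M=tool();c=camera("wrist");np.savez("pics/w2.npz",M=M,tcp=s["tcp_pos"],**c)
from ov import *
c=dict(np.load("pics/w2.npz"))
overlay(c,p,(200,400,60,260),3,"pics/o5.png",nut=2.72,arm=.554)
E
```

```text
t: 2.78
tcp_pos: [649.4, 10.9, 286.9]
eef_rot: [0.699, -0.699, 0.103, -0.105]
contact_force: [-1.2, -0.5, 0.7]
finger_gap: -0.2
t 2.78 tcp [649.4  10.9 286.9] zaz 1.276 tilt [ 0.003 -0.    -1.   ] -> shift m [-0.      0.1024  0.0009] twist -0.1 q [-0.04  0.25  0.96 -0.    1.93 -1.31] F [-1.2 -0.5  0.7] gap -0.2
```

View pics/o5.png

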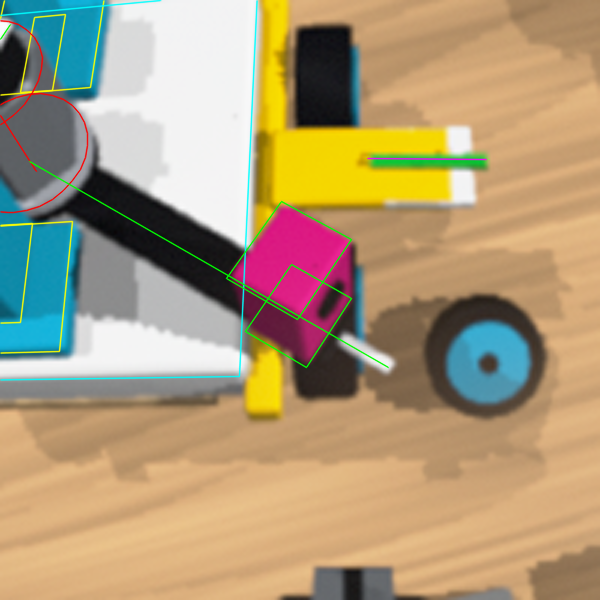

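```bash
python3 -m inch '[[[0,0.035,0.001,0,255],[0,0.07,0.001,0,255],[0,0.102,0.001,0,255],[0,0.102,0.001,0,255],[-0.010,0.1083,0.001,0,255],[-0.020,0.1145,0.001,0,255],[-0.028,0.1195,0.001,0,255],[-0.035,0.1239,0.001,0,255],[-0.042,0.1282,0.001,0,255],[-0.048,0.132,0.001,0,255],[-0.053,0.1351,0.001,0,255],[-0.056,0.137,0.001,0,255]]]'
python3 - <<'E'
from tl import *
p=np.load("p.npy")
plan(W(p,22.3,110,22),p[2]+np.pi/2)
from bench import camera
import cv2
s,M=tool();c=camera("wrist");np.savez("pics/w3.npz",M=M,tcp=s["tcp_pos"],**c)
from ov import *
c=dict(np.load("pics/w3.npz"))
overlay(c,p,(200,400,60,260),3,"pics/o6.png",arm=.06)
E
```

```text
t: 3.83
tcp_pos: [606.9, 41.1, 156.4]
eef_rot: [0.709, -0.69, 0.089, -0.111]
contact_force: [40.5, 43.5, -3.7]
finger_gap: -0.1
t 3.83 tcp [606.9  41.1 156.4] zaz 1.288 tilt [ 0.034  0.022 -0.999] -> shift m [-0.0133  0.0101 -0.0159] twist 0.6 q [-0.    0.08  1.38  0.02  1.65 -1.29] F [40.5 43.5 -3.7] gap -0.1
```

View pics/o6.png

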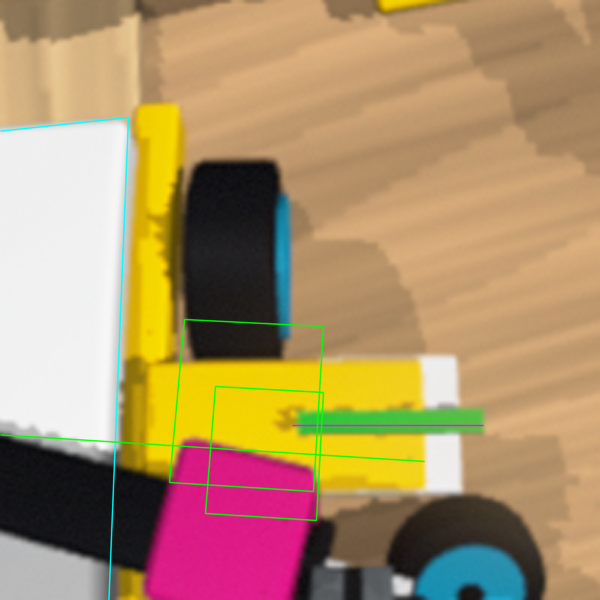

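The finger slipped round onto the block's end face, with about 60 N on the wrist. I'll back up-slope, shift inward and push again.

```bash
python3 -m inch '[[[0.012,-0.0075,0.012,0,255],[0.024,-0.015,0.010,0,255],[0.036,-0.0225,0.006,0,255],[0.046,-0.029,0.000,0,255],[0.046,-0.029,-0.008,0,255],[0.046,-0.029,-0.014,0,255],[0.046,-0.029,-0.014,0,255]]]'
python3 - <<'E'
from tl import *
p=np.load("p.npy")
plan(W(p,22.3,103,22),p[2]+np.pi/2)
from bench import camera
s,M=tool();o,D=frame(p);print("deck",(D.T@(s["tcp_pos"]-o)).round(1))
c=camera("wrist");np.savez("pics/w4.npz",M=M,tcp=s["tcp_pos"],**c)
from ov import *
c=dict(np.load("pics/w4.npz"))
overlay(c,p,(180,430,60,270),2.8,"pics/o7.png",arm=.25)
E
```

```text
t: 4.47
tcp_pos: [636.1, 0.4, 178.5]
eef_rot: [-0.699, 0.7, -0.103, 0.105]
contact_force: [-0.1, -0.0, 0.2]
finger_gap: 0.1
t 4.47 tcp [6.361e+02 4.000e-01 1.785e+02] zaz 1.275 tilt [ 0.002 -0.001 -1.   ] -> shift m [-0.0525  0.0329  0.0077] twist -0.1 q [-0.05  0.18  1.22 -0.    1.73 -1.33] F [-0.1 -0.   0.2] gap 0.1
deck [84.3 95.2 22.2]
```

View pics/o7.png

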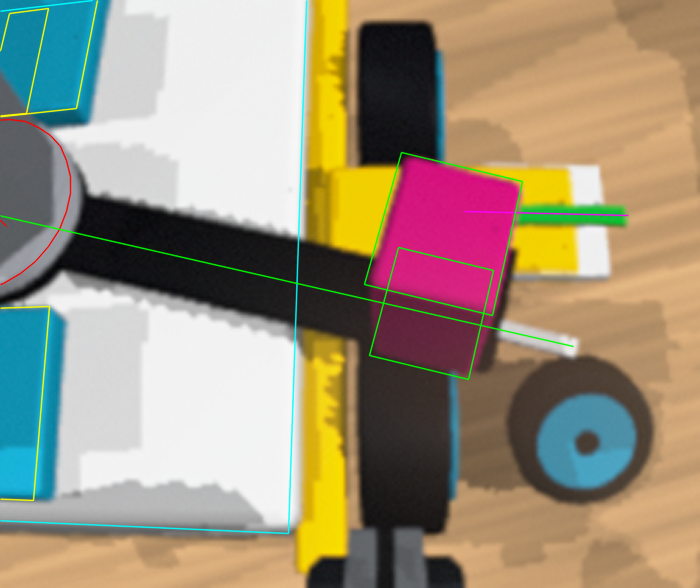

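```bash
python3 -m inch '[[[-0.014,0.009,0.0,0,255],[-0.024,0.015,0.002,0,255],[-0.030,0.019,0.004,0,255],[-0.035,0.022,0.006,0,255],[-0.040,0.025,0.008,0,255],[-0.044,0.0275,0.008,0,255],[-0.047,0.0295,0.008,0,255],[-0.0495,0.031,0.008,0,255],[-0.0495,0.031,0.008,0,255]]]'
python3 - <<'E'
from tl import *
p=np.load("p.npy")
plan(W(p,22.3,103,22),p[2]+np.pi/2)
from bench import camera
s,M=tool();o,D=frame(p);print("deck",(D.T@(s["tcp_pos"]-o)).round(1))
c=camera("wrist");np.savez("pics/w5.npz",M=M,tcp=s["tcp_pos"],**c)
from ov import *
c=dict(np.load("pics/w5.npz"))
overlay(c,p,(180,430,60,270),2.8,"pics/o8.png",arm=.03)
E
```

```text
t: 5.27
tcp_pos: [591.2, 24.3, 145.8]
eef_rot: [0.7, -0.699, 0.103, -0.103]
contact_force: [1.3, 0.8, 0.1]
finger_gap: 0.0
t 5.27 tcp [591.2  24.3 145.8] zaz 1.278 tilt [-0.  0. -1.] -> shift m [-0.0026  0.0003 -0.0021] twist 0.1 q [-0.02  0.07  1.41  0.    1.67 -1.29] F [1.3 0.8 0.1] gap 0.0
deck [ 24.6 105.1  20.9]
```

View pics/o8.png

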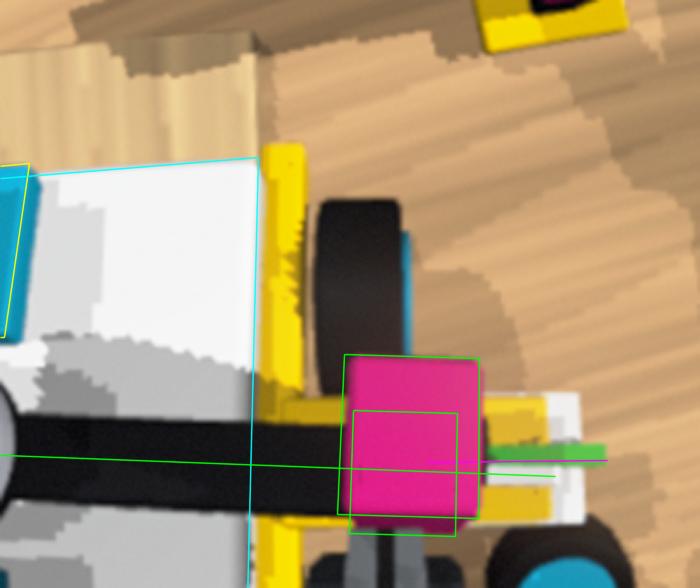

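```bash
python3 - <<'E'
import numpy as np,cv2
c=np.load("pics/w5.npz")["frame"][:,:,::-1][200:255,330:410]
cv2.imwrite("pics/c5.png",cv2.resize(c,None,fx=9,fy=9,interpolation=2))
E
```

```text
(no output)
```

View pics/c5.png

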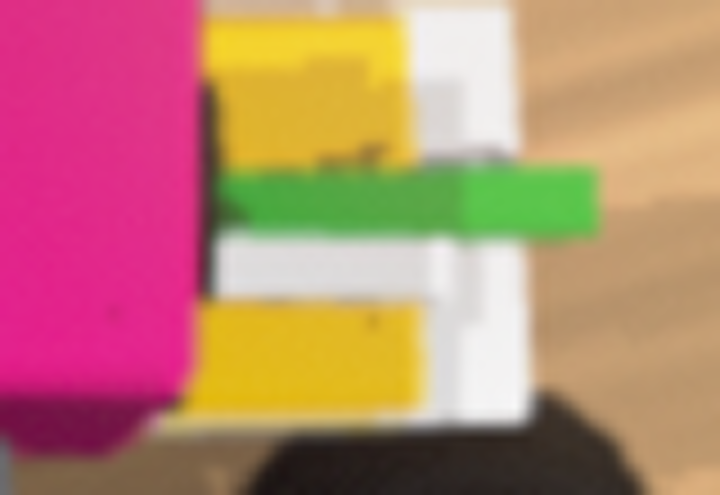

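```bash
python3 -m inch '[[[-0.001,0.0006,-0.001,0,255],[-0.002,0.0012,-0.002,0,255],[-0.003,0.0019,-0.002,0,255],[-0.0039,0.0024,-0.002,0,255],[-0.0039,0.0024,-0.002,0,255]]]'
python3 - <<'E'
from tl import *
from bench import camera
import cv2
s,M=tool();p=np.load("p.npy");o,D=frame(p);print("deck",(D.T@(s["tcp_pos"]-o)).round(1))
c=camera("wrist");np.savez("pics/w6.npz",M=M,tcp=s["tcp_pos"],**c)
cv2.imwrite("pics/c6.png",cv2.resize(c["frame"][:,:,::-1][195:250,330:410],None,fx=9,fy=9,interpolation=2))
E
```

```text
t: 5.73
tcp_pos: [587.1, 23.3, 143.4]
eef_rot: [0.7, -0.699, 0.103, -0.103]
contact_force: [1.5, 1.0, 1.4]
finger_gap: 0.1
deck [ 20.4 102.9  20.8]
```

View pics/c6.png

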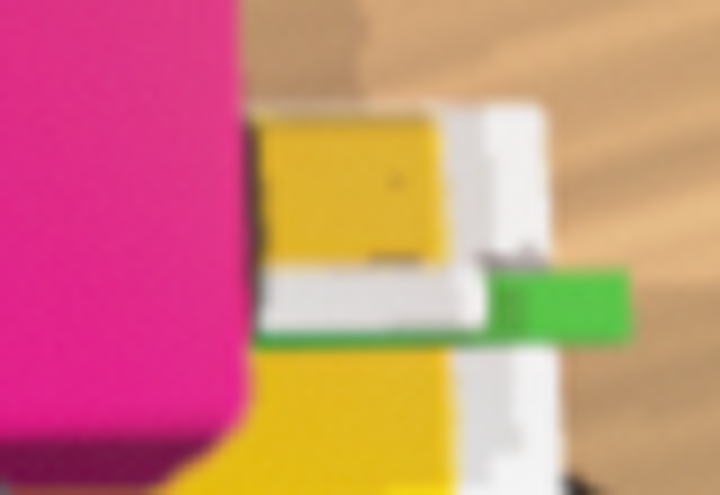

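Pointer centre is at row 298 and green centre at row 306. With about 0.8 mm of parallax, the pointer is on the mark. Backing off, lifting, and moving above the nut.

```bash
python3 -m inch '[[[0.008,-0.005,0,0,255],[0.016,-0.012,0,0,255],[0.016,-0.045,0,0,255],[0.016,-0.085,0,0,255],[0.016,-0.12,0,0,150],[0.016,-0.12,0,0,75],[0.016,-0.12,0,0,75]]]'
python3 - <<'E'
from tl import *
p=np.load("p.npy")
a=W(p,0,0,47);a[2]=260;print(a,W(p,0,0,47));plan(a,p[2]+np.radians(97.6))
E
```

```text
t: 6.37
tcp_pos: [603.1, 18.3, 266.7]
eef_rot: [0.7, -0.699, 0.102, -0.105]
contact_force: [1.1, 0.4, -0.9]
finger_gap: 35.8
[527.46245999 -66.1826075  260.        ] [527.46245999 -66.1826075  154.85826052]
t 6.37 tcp [603.1  18.3 266.7] zaz 1.277 tilt [ 0.005 -0.    -1.   ] -> shift m [-0.048   0.0064 -0.1028] twist -7.6 q [-0.03  0.11  1.15 -0.    1.88 -1.3 ] F [ 1.1  0.4 -0.9] gap 35.8
```

```bash
python3 -m inch '[[[-0.016,0.0,-0.035,-4,75],[-0.032,0.0,-0.07,-7.6,75],[-0.048,0.0064,-0.103,-7.6,75],[-0.048,0.0064,-0.103,-7.6,75],[-0.048,0.0064,-0.103,-7.6,75]]]'
python3 - <<'E'
from tl import *
from bench import camera
from ov import *
p=np.load("p.npy")
a=W(p,0,0,47);a[2]=140;plan(a,p[2]+np.radians(97.6))
s,M=tool()
c=camera("wrist");np.savez("pics/w7.npz",M=M,tcp=s["tcp_pos"],**c)
c=dict(np.load("pics/w7.npz"))
overlay(c,p,(230,430,80,270),3.1,"pics/o9.png",nut=2.72,arm=0)
E
```

```text
t: 6.78
tcp_pos: [525.1, -67.3, 254.8]
eef_rot: [0.705, -0.705, 0.059, -0.057]
contact_force: [0.0, 0.3, -0.2]
finger_gap: 60.4
t 6.78 tcp [525.1 -67.3 254.8] zaz 1.407 tilt [-0.004  0.001 -1.   ] -> shift m [0.0026 0.1148 0.0015] twist -0.1 q [-0.19 -0.09  1.37 -0.    1.87 -1.6 ] F [ 0.   0.3 -0.2] gap 60.4
```

View pics/o9.png

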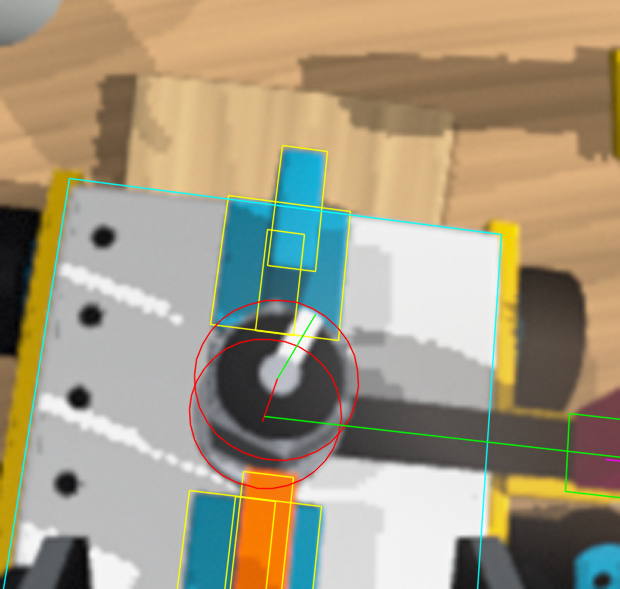

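```bash
python3 -m inch '[[[0.002,0.03,0.0025,-4,75],[0.002,0.065,0.0025,-4,75],[0.002,0.095,0.0025,-4,75],[0.002,0.114,0.0025,-4,75],[0.002,0.114,0.0025,-4,75]]]' 60
python3 -c "
from tl import *
from bench import camera
import cv2
p=np.load('p.npy');a=W(p,-1,1,47);a[2]=140;plan(a,p[2]+np.radians(101.6))
c=camera('side');cv2.imwrite('pics/s2.png',cv2.resize(c['frame'][120:280,220:420,::-1],None,fx=3.7,fy=3.7,interpolation=2))
"
```

```text
t: 7.25
tcp_pos: [526.9, -62.5, 136.4]
eef_rot: [0.707, -0.706, 0.035, -0.028]
contact_force: [0.3, -0.6, -0.4]
finger_gap: 60.4
t 7.25 tcp [526.9 -62.5 136.4] zaz 1.481 tilt [-0.01   0.002 -1.   ] -> shift m [ 0.0002 -0.0036 -0.0025] twist 0.1 q [-0.18 -0.08  1.57  0.    1.66 -1.66] F [ 0.3 -0.6 -0.4] gap 60.4
```

View pics/s2.png

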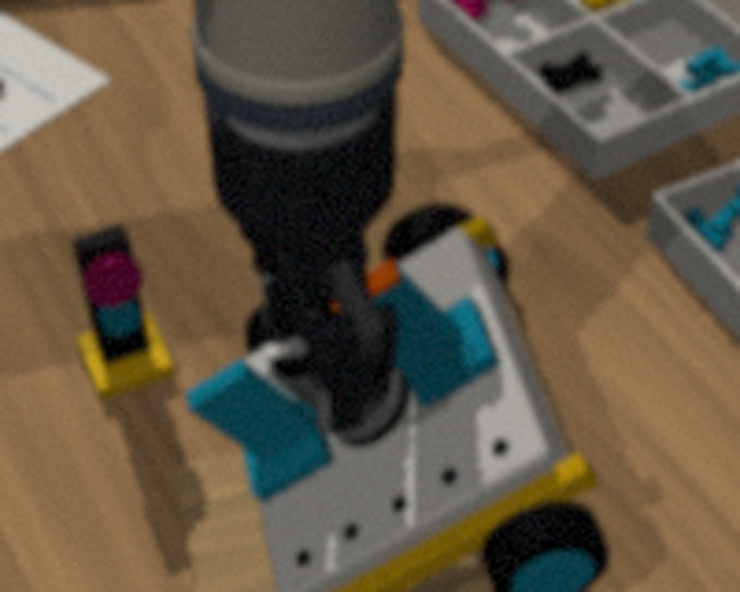

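```bash
python3 -m inch '[[[0,-0.003,-0.002,0,75],[0,-0.003,-0.002,0,255],[0,-0.003,-0.002,0,255],[0,-0.003,-0.002,0,255],[0,-0.003,-0.002,0,255]]]' 60
python3 -c "
from tl import *
p=np.load('p.npy');a=W(p,-1,1,47);a[2]=140;plan(a,p[2]+np.radians(56))
"
```

```text
t: 7.72
tcp_pos: [530.2, -66.8, 149.5]
eef_rot: [-0.706, 0.707, -0.031, 0.034]
contact_force: [-0.8, -1.0, 6.1]
finger_gap: 35.3
t 7.72 tcp [530.2 -66.8 149.5] zaz 1.479 tilt [ 0.005 -0.002 -1.   ] -> shift m [-0.0035  0.0094  0.0016] twist 45.6 q [-0.19 -0.09  1.56 -0.    1.67 -1.67] F [-0.8 -1.   6.1] gap 35.3
```

```bash
python3 -m inch '[[[0,0,0,0,75],[0,0,0,0,75],[0,0.004,0,0,75],[-0.003,0.008,0.001,0,75],[-0.003,0.008,0.001,0,75],[-0.003,0.008,0.001,0,75],[-0.003,0.008,0.001,0,75]]]' 60
python3 -c "
from tl import *
p=np.load('p.npy');a=W(p,-1,1,47);a[2]=140;plan(a,p[2]+np.radians(101.6))
"
```

```text
t: 8.3
tcp_pos: [525.8, -64.6, 137.8]
eef_rot: [0.706, -0.706, 0.032, -0.032]
contact_force: [1.0, 0.2, -0.3]
finger_gap: 60.8
t 8.3 tcp [525.8 -64.6 137.8] zaz 1.48 tilt [-0.  0. -1.] -> shift m [ 0.0011 -0.0022 -0.0002] twist 0.0 q [-0.19 -0.1   1.58  0.    1.66 -1.67] F [ 1.   0.2 -0.3] gap 60.8
```

```bash
python3 -m inch '[[[0.001,-0.002,0,0,75],[0.001,-0.002,0,0,255],[0.001,-0.002,0,0,255],[0.001,-0.002,0,0,255],[0.001,-0.002,0,0,255],[0.001,-0.002,0,0,255]]]' 60
python3 -c "
from tl import *
p=np.load('p.npy');a=W(p,-1,1,47);a[2]=140;plan(a,p[2]+np.radians(56))
"
```

```text
t: 8.8
tcp_pos: [527.2, -66.6, 141.4]
eef_rot: [-0.705, 0.708, -0.032, 0.033]
contact_force: [-2.8, -5.7, 5.6]
finger_gap: 35.8
t 8.8 tcp [527.2 -66.6 141.4] zaz 1.478 tilt [ 0.001 -0.004 -1.   ] -> shift m [-0.0004  0.0014  0.0016] twist 45.5 q [-0.19 -0.09  1.58 -0.    1.66 -1.67] F [-2.8 -5.7  5.6] gap 35.8
```

```bash
python3 -m inch '[[[0,0,0.0015,5,255],[0,0,0.0015,10,255],[0,0,0.0015,15,255],[0,0,0.0015,20,255],[0,0,0.0015,25,255],[0,0,0.0015,25,255]]]' 60
python3 -c "
from tl import *
p=np.load('p.npy');a=W(p,-1,1,47);a[2]=140;plan(a,p[2]+np.radians(56))
s,_=tool();print(s['moment'])
from bench import camera
import cv2
c=camera('wrist');cv2.imwrite('pics/w8.png',c['frame'][:,:,::-1])
"
```

```text
t: 9.3
tcp_pos: [528.3, -65.3, 141.2]
eef_rot: [-0.682, 0.683, -0.184, 0.187]
contact_force: [-2.6, -15.9, 2.3]
finger_gap: 35.4
t 9.3 tcp [528.3 -65.3 141.2] zaz 1.04 tilt [ 0.004 -0.002 -1.   ] -> shift m [-0.0013  0.0012 -0.0004] twist 20.4 q [-0.19 -0.09  1.58 -0.    1.66 -1.23] F [ -2.6 -15.9   2.3] gap 35.4
[ 0.64308752 -1.3768437   1.92463146]
```

View pics/w8.png

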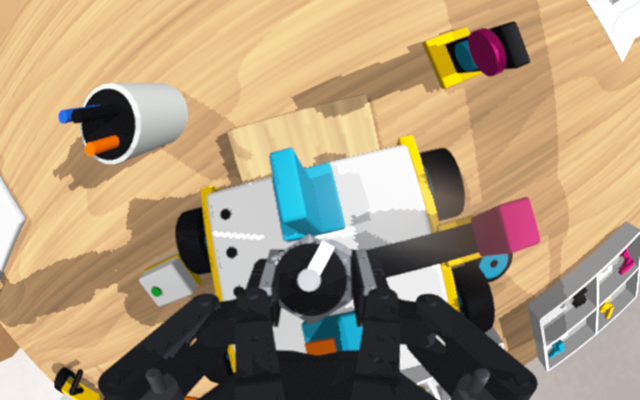

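```bash
python3 -m inch '[[[0,0,-0.001,5,255],[0,0,-0.001,10,255],[0,0,-0.001,15,255],[0,0,-0.001,20,255],[0,0,-0.001,24,255],[0,0,-0.001,24,255]]]' 60
python3 -c "
from tl import *
p=np.load('p.npy');a=W(p,-1,1,47);a[2]=140;plan(a,p[2]+np.radians(56))
s,M=tool();print(s['moment'])
from bench import camera
import cv2
c=camera('wrist');cv2.imwrite('pics/w9.png',c['frame'][:,:,::-1]);np.savez('pics/w9.npz',M=M,tcp=s['tcp_pos'],**c)
from ov import *
overlay(dict(np.load('pics/w9.npz')),p,(200,460,150,350),3,'pics/o10.png',nut=np.radians(120))
"
```

```text
t: 9.85
tcp_pos: [527.7, -63.2, 144.2]
eef_rot: [0.632, -0.628, 0.32, -0.323]
contact_force: [-14.6, -7.2, 13.4]
finger_gap: 35.3
t 9.85 tcp [527.7 -63.2 144.2] zaz 0.626 tilt [ 0.006  0.003 -1.   ] -> shift m [ 0.0009  0.0042 -0.0017] twist -3.3 q [-0.19 -0.1   1.57  0.    1.66 -0.81] F [-14.6  -7.2  13.4] gap 35.3
[ 2.87704917 -1.72253157  2.83422974]
```

View pics/o10.png

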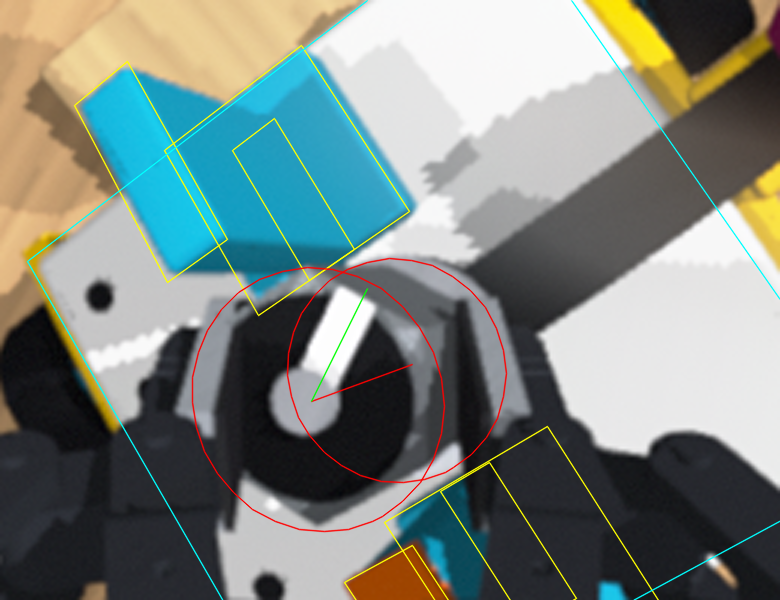

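```bash
python3 -m inch '[[[0,0,0,-2,75],[0,0,0,-2,75],[0,0,0,-9,75],[0,0,0,-16,75],[0,0,0,-23,75],[0,0,0,-30,75],[0,0,0,-37,75],[0,0,0,-44,75],[0,0,0,-51,75],[0,0,0,-58,75],[0,0,0,-65,75],[0,0,0,-71,75]]]' 60
python3 -m inch '[[[0,0,0,-3,75],[0,0,0,-3,75]]]'
python3 -c "
from tl import *
p=np.load('p.npy');a=W(p,-1,1,47);a[2]=140;plan(a,p[2]+np.radians(126))
"
```

```text
t: 10.9
tcp_pos: [526.7, -63.8, 139.4]
eef_rot: [0.7, -0.699, -0.105, 0.105]
contact_force: [0.5, -0.2, 0.7]
finger_gap: 60.1
t: 11.07
tcp_pos: [526.6, -63.8, 139.4]
eef_rot: [0.697, -0.696, -0.122, 0.122]
contact_force: [-0.1, -0.1, 0.1]
finger_gap: 60.1
t 11.07 tcp [526.6 -63.8 139.4] zaz 1.917 tilt [-0.001  0.001 -1.   ] -> shift m [-0.0001 -0.0006 -0.0012] twist 0.7 q [-0.19 -0.09  1.58  0.    1.66 -2.1 ] F [-0.1 -0.1  0.1] gap 60.1
```

```bash
python3 -m inch '[[[0,0,-0.001,0,255],[0,0,-0.001,0,255],[0,0,-0.001,0,255],[0,0,-0.001,0,255],[0,0,-0.001,0,255]]]' 60
python3 -m inch '[[[0,0,0,7,255],[0,0,0,14,255],[0,0,0,14,255]]]' 60
python3 -c "
from tl import *
p=np.load('p.npy');a=W(p,-1,1,47);a[2]=140;plan(a,p[2]+np.radians(53))
s,M=tool();print(s['moment'])
from bench import camera
c=camera('wrist');np.savez('pics/w10.npz',M=M,tcp=s['tcp_pos'],**c)
from ov import *
overlay(dict(np.load('pics/w10.npz')),p,(200,460,150,350),3,'pics/o11.png',nut=np.radians(120))
"
```

```text
t: 11.48
tcp_pos: [528.0, -67.3, 141.2]
eef_rot: [-0.695, 0.699, 0.121, -0.119]
contact_force: [1.4, -6.0, 1.8]
finger_gap: 40.6
t: 11.73
tcp_pos: [525.7, -66.6, 142.7]
eef_rot: [-0.705, 0.707, 0.031, -0.033]
contact_force: [-12.3, -3.8, 14.7]
finger_gap: 37.7
t 11.73 tcp [525.7 -66.6 142.7] zaz 1.661 tilt [-0.002 -0.003 -1.   ] -> shift m [0.0014 0.0027 0.0015] twist 59.0 q [-0.19 -0.1   1.57 -0.    1.66 -1.85] F [-12.3  -3.8  14.7] gap 37.7
[-0.77372039  1.8523294  -0.28464209]
```

View pics/o11.png

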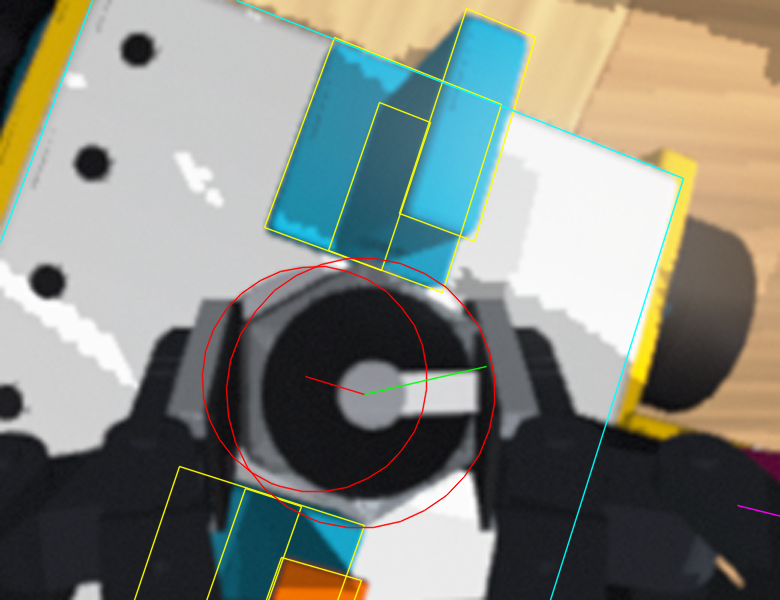

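```bash
python3 -m inch '[[[0,0,0,7,255],[0,0,0,14,255],[0,0,0,21,255],[0,0,0,28,255],[0,0,0,35,255],[0,0,0,42,255],[0,0,0,49,255],[0,0,0,56,255],[0,0,0,60,255],[0,0,0,60,255]]]' 60
python3 -c "
from tl import *
p=np.load('p.npy');a=W(p,-1,1,47);a[2]=140;plan(a,p[2]+np.radians(53))
s,M=tool();print(s['moment'])
from bench import camera
c=camera('wrist');np.savez('pics/w11.npz',M=M,tcp=s['tcp_pos'],**c)
from ov import *
overlay(dict(np.load('pics/w11.npz')),p,(200,460,150,350),3,'pics/o12.png',nut=np.radians(60))
"
```

```text
t: 12.62
tcp_pos: [525.6, -63.2, 145.2]
eef_rot: [0.63, -0.628, 0.324, -0.323]
contact_force: [-20.9, 6.0, 24.0]
finger_gap: 35.4
t 12.62 tcp [525.6 -63.2 145.2] zaz 0.621 tilt [ 0.     0.004 -1.   ] -> shift m [0.0022 0.0051 0.0001] twist -0.5 q [-0.19 -0.1   1.57  0.    1.67 -0.81] F [-20.9   6.   24. ] gap 35.4
[2.04931328 2.22030428 0.6275691 ]
```

View pics/o12.png

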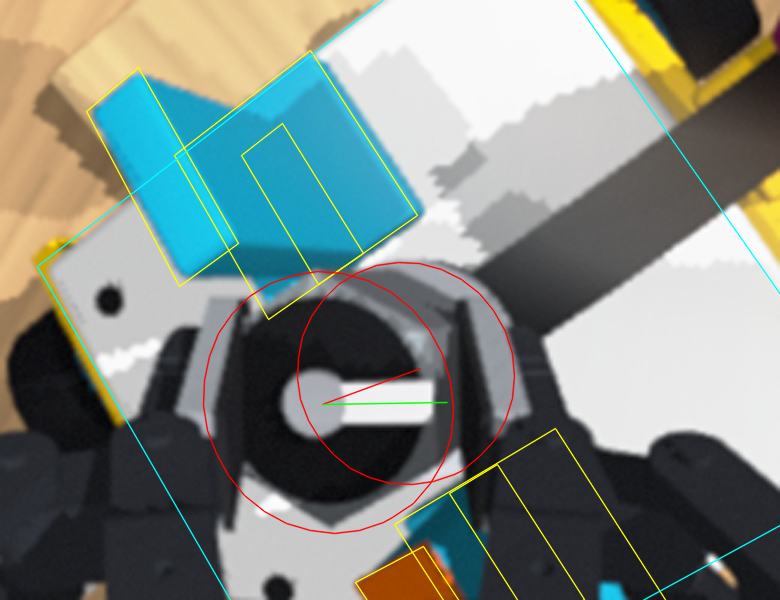

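Line is at 60°, so one more cycle remains.

```bash
python3 -m inch '[[[0,0,0,-2,75],[0,0,0,-2,75],[0,0,0,-9,75],[0,0,0,-16,75],[0,0,0,-23,75],[0,0,0,-30,75],[0,0,0,-37,75],[0,0,0,-44,75],[0,0,0,-51,75],[0,0,0,-58,75],[0,0,0,-65,75],[0,0,0,-71,75]]]' 60
python3 -m inch '[[[0,0,0,-3,75],[0,0,0,-3,75]]]'
python3 -c "
from tl import *
p=np.load('p.npy');a=W(p,-1,1,47);a[2]=140;plan(a,p[2]+np.radians(126))
"
```

```text
t: 13.67
tcp_pos: [527.0, -65.2, 139.3]
eef_rot: [0.699, -0.699, -0.104, 0.105]
contact_force: [0.1, -0.4, 0.2]
finger_gap: 59.8
t: 13.83
tcp_pos: [527.0, -65.2, 139.4]
eef_rot: [0.697, -0.697, -0.121, 0.122]
contact_force: [-0.6, -0.4, -0.4]
finger_gap: 60.3
t 13.83 tcp [527.  -65.2 139.4] zaz 1.916 tilt [-0.001  0.    -1.   ] -> shift m [ 0.     -0.0006  0.0002] twist 0.6 q [-0.19 -0.09  1.58  0.    1.66 -2.1 ] F [-0.6 -0.4 -0.4] gap 60.3
```

```bash
python3 -m inch '[[[0,0,0,0,255],[0,0,0,0,255],[0,0,0,0,255],[0,0,0,0,255],[0,0,0,0,255]]]' 60
python3 -m inch '[[[0,0,0,7,255],[0,0,0,14,255],[0,0,0,21,255],[0,0,0,28,255],[0,0,0,35,255],[0,0,0,42,255],[0,0,0,49,255],[0,0,0,56,255],[0,0,0,63,255],[0,0,0,67,255],[0,0,0,67,255]]]' 60
python3 -c "
from tl import *
p=np.load('p.npy');a=W(p,-1,1,47);a[2]=140;plan(a,p[2]+np.radians(55.75))
s,M=tool();print(s['moment'])
from bench import camera
c=camera('wrist');np.savez('pics/w12.npz',M=M,tcp=s['tcp_pos'],**c)
from ov import *
overlay(dict(np.load('pics/w12.npz')),p,(200,460,150,350),3,'pics/o13.png',nut=np.radians(0))
"
```

```text
t: 14.25
tcp_pos: [527.9, -67.4, 141.0]
eef_rot: [-0.695, 0.699, 0.12, -0.119]
contact_force: [1.1, -5.3, 2.3]
finger_gap: 40.9
t: 15.17
tcp_pos: [526.4, -63.8, 143.6]
eef_rot: [0.649, -0.646, 0.284, -0.284]
contact_force: [-16.0, 0.1, 15.2]
finger_gap: 35.4
t 15.17 tcp [526.4 -63.8 143.6] zaz 0.743 tilt [ 0.001  0.003 -1.   ] -> shift m [ 0.0012  0.0036 -0.0004] twist 3.7 q [-0.19 -0.1   1.57  0.    1.66 -0.93] F [-16.    0.1  15.2] gap 35.4
[2.39480584 0.58741983 1.61908261]
```

View pics/o13.png

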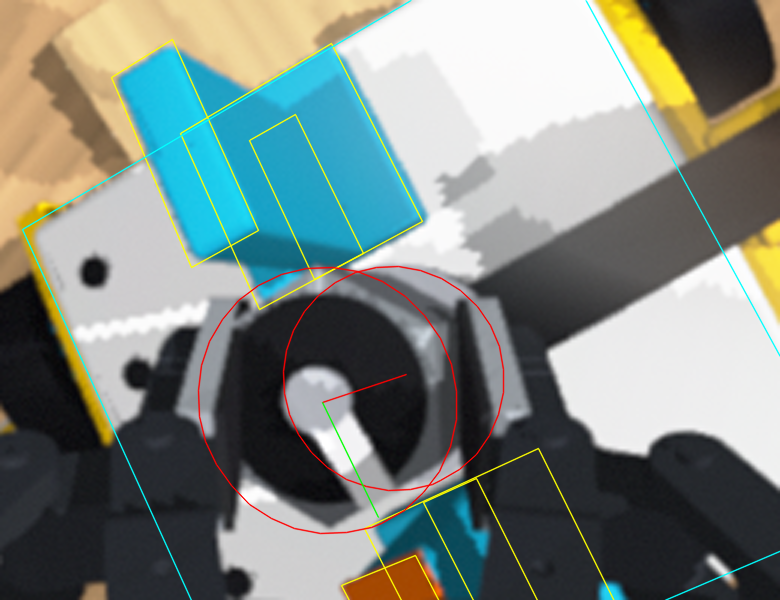

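About 4° remains. I'll push gently into the stop, watching the moment.

```bash
python3 -m inch '[[[0,0,0,3,255],[0,0,0,6,255],[0,0,0,9,255],[0,0,0,9,255]]]' 60
python3 -c "
from tl import *
p=np.load('p.npy');a=W(p,-1,1,47);a[2]=140;plan(a,p[2]+np.radians(55.75))
s,M=tool();print(s['moment'])"
python3 -m inch '[[[0,0,0,3,255],[0,0,0,5,255],[0,0,0,5,255]]]' 60
python3 -c "
from tl import *
p=np.load('p.npy');a=W(p,-1,1,47);a[2]=140;plan(a,p[2]+np.radians(55.75))
s,M=tool();print(s['moment'])
from bench import camera
c=camera('wrist');np.savez('pics/w13.npz',M=M,tcp=s['tcp_pos'],**c)
from ov import *
overlay(dict(np.load('pics/w13.npz')),p,(200,460,150,350),3,'pics/o14.png',nut=np.radians(0))
"
```

```text
t: 15.55
tcp_pos: [524.5, -62.0, 144.8]
eef_rot: [0.625, -0.622, 0.336, -0.332]
contact_force: [-22.9, 11.9, 25.0]
finger_gap: 35.5
t 15.55 tcp [524.5 -62.  144.8] zaz 0.587 tilt [-0.003  0.006 -1.   ] -> shift m [0.0038 0.0048 0.0003] twist -5.3 q [-0.19 -0.1   1.57  0.01  1.67 -0.77] F [-22.9  11.9  25. ] gap 35.5
[2.50292543 3.26907099 0.24385409]
t: 15.8
tcp_pos: [525.2, -61.5, 144.9]
eef_rot: [0.611, -0.608, 0.36, -0.357]
contact_force: [-21.9, 8.5, 25.1]
finger_gap: 35.6
t 15.8 tcp [525.2 -61.5 144.9] zaz 0.507 tilt [-0.001  0.006 -1.   ] -> shift m [ 0.0039  0.0049 -0.0002] twist -9.9 q [-0.18 -0.1   1.57  0.01  1.67 -0.69] F [-21.9   8.5  25.1] gap 35.6
[2.60846002 2.63621014 3.70089387]
```

View pics/o14.png

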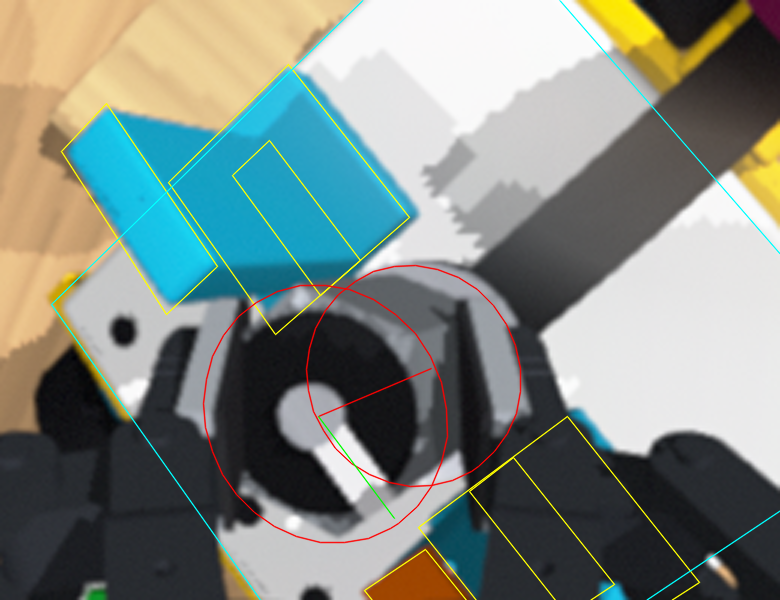

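```bash
python3 -m inch '[[[0,0,0,2,255],[0,0,0,3,255],[0,0,0,3,255]]]' 80
python3 -c "
from tl import *
s,M=tool();print(s['moment'],s['contact_force'])
from bench import camera
c=camera('wrist');np.savez('pics/w14.npz',M=M,tcp=s['tcp_pos'],**c)"
python3 -m inch '[[[0,0,0,-3,200],[0,0,0,-3,75],[0,0,0,-3,75],[0,0,0,-12,75],[0,0,0,-19,75],[0,0,0,-26,75],[0,0,0,-33,75],[0,0,0,-40,75],[0,-0.03,0,-44,75],[0,-0.07,0,-44,75],[0,-0.11,0,-44,75],[0,-0.15,0,-44,75]]]'
python3 - <<'E'
from tl import *
from bench import camera
from ov import *
p=np.load("p.npy")
plan((510,-40,330),p[2]+np.pi/2)
s,M=tool()
c=camera("wrist");np.savez("pics/w15.npz",M=M,tcp=s["tcp_pos"],**c)
c=dict(np.load("pics/w15.npz"))
overlay(c,p,(240,450,100,260),3.7,"pics/o15.png",nut=0)
E
```

```text
t: 16.1
tcp_pos: [525.4, -61.5, 145.0]
eef_rot: [0.602, -0.6, 0.373, -0.371]
contact_force: [-21.7, 4.9, 24.9]
finger_gap: 35.3
[2.083251   2.47104309 7.24843191] [-21.7222856    4.87869726  24.93866735]
t: 17.15
tcp_pos: [526.8, -65.3, 290.9]
eef_rot: [-0.696, 0.696, -0.126, 0.125]
contact_force: [-0.1, 0.1, 0.3]
finger_gap: 60.3
t 17.15 tcp [526.8 -65.3 290.9] zaz 1.215 tilt [-0.001  0.    -1.   ] -> shift m [-0.0246 -0.0391  0.0179] twist -3.5 q [-0.19 -0.07  1.29 -0.    1.93 -1.4 ] F [-0.1  0.1  0.3] gap 60.3
```

View pics/o15.png

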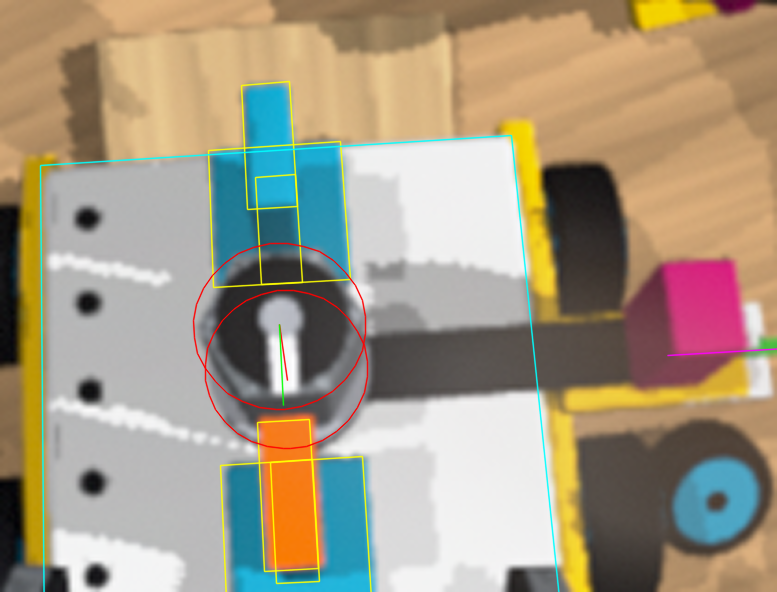

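The moment rose to 7 N·m with no further turn, so the nut is home, and the line points at the orange lug. Now checking the pointer from above.

```bash
python3 -c "
from tl import *
p=np.load('p.npy')
plan((580,40,290),p[2]+np.pi/2)"
python3 -m inch '[[[0.015,0,0.03,-3.5,75],[0.03,0,0.06,-3.5,75],[0.013,0,0.117,-3.5,75],[0.013,0,0.117,-3.5,75],[0.013,0,0.117,-3.5,75],[0.013,0,0.117,-3.5,75]]]'
python3 - <<'E'
from tl import *
from bench import camera
from ov import *
p=np.load("p.npy")
plan((580,40,290),p[2]+np.pi/2)
s,M=tool();o,D=frame(p)
c=camera("wrist");np.savez("pics/w16.npz",M=M,tcp=s["tcp_pos"],**c)
c=dict(np.load("pics/w16.npz"))
T=c["hand_eye"];print("cam deck",(D.T@(M@T[:3,3]+s["tcp_pos"]-o)).round(0))
g=proj(c,W(p,0,135,3)).astype(int);print(g)
cv2.imwrite("pics/c16.png",cv2.resize(c["frame"][g[1]-22:g[1]+22,g[0]-40:g[0]+25,::-1],None,fx=11,fy=11,interpolation=2))
cv2.imwrite("pics/w16.png",c["frame"][:,:,::-1])
E
```

```text
t 17.2 tcp [528.1 -65.6 300.8] zaz 1.215 tilt [ 0.012 -0.002 -1.   ] -> shift m [0.0117 0.0112 0.1171] twist -3.5 q [-0.19 -0.08  1.28 -0.    1.93 -1.4 ] F [-4.5  0.2  4.6] gap 60.3
t: 17.7
tcp_pos: [579.9, 40.8, 289.2]
eef_rot: [-0.699, 0.7, -0.103, 0.102]
contact_force: [0.3, -0.9, 0.8]
finger_gap: 60.3
t 17.7 tcp [579.9  40.8 289.2] zaz 1.279 tilt [-0.001 -0.    -1.   ] -> shift m [ 0.0004 -0.0008 -0.0007] twist 0.1 q [ 0.01  0.06  1.16 -0.    1.92 -1.27] F [ 0.3 -0.9  0.8] gap 60.3
cam deck [ 91. 118. 317.]
[332 183]
```

View pics/c16.png

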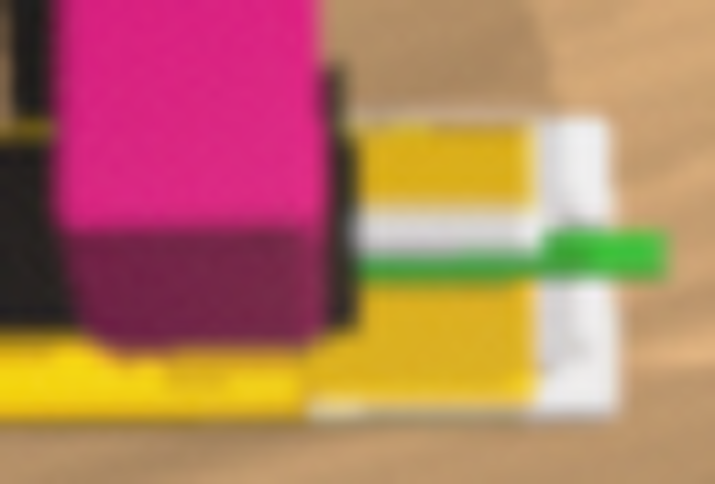

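View pics/w16.png

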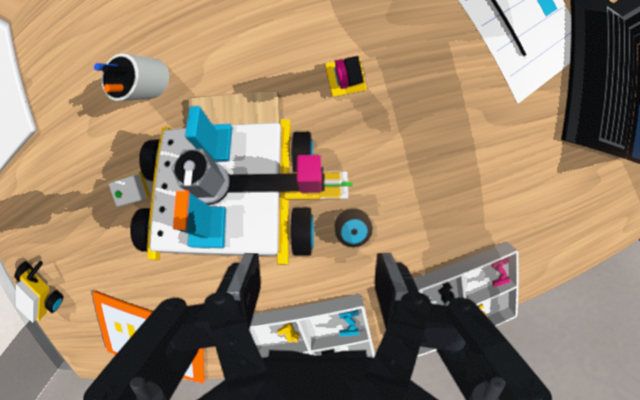

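```bash
python3 - <<'E'
from bench import camera
import numpy as np,cv2
out=[]
for n in("scene","side"):
    a=np.load(f"pics/{n}0.npz")["frame"].astype(int);b=camera(n)["frame"].astype(int)
    d=np.abs(a-b).sum(2).clip(0,255).astype(np.uint8)
    out.append(np.vstack([cv2.resize(b.astype(np.uint8)[:,:,::-1],(400,250)),cv2.resize(cv2.merge([d]*3),(400,250))]))
cv2.imwrite("pics/diff.png",np.hstack(out))
E
```

```text
(no output)
```

View pics/diff.png

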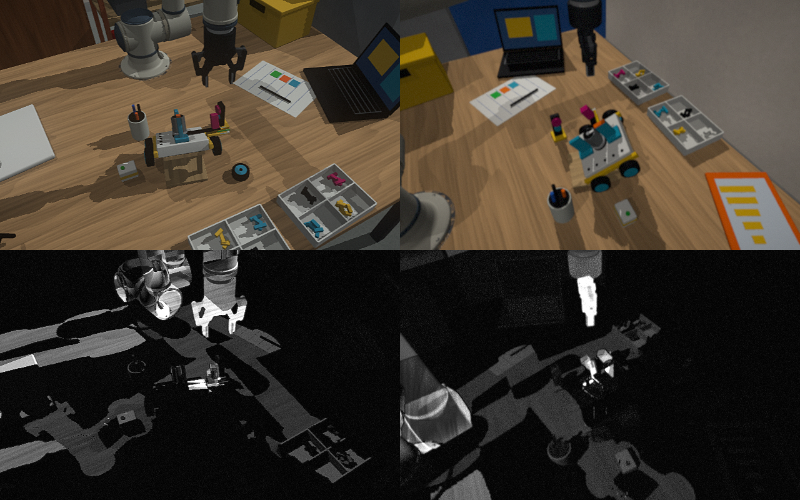

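The only changes besides the arm and nut are shadows; the bystanders haven't moved. Handing in.

```bash
python3 -c "
from bench import robot
print(robot.close_job())"
```

```text
the job is handed in; nothing more can be done
None
```

I set the sensor arm on its mark first, then tightened the nut fully home. The job was handed in at about 18 s with the gripper open and clear.

- **Sensor arm:** I pushed the block down-slope with closed fingers until the white pointer lay on the green mark. The first push slipped onto the block's end face, with about 60 N on the wrist. That was below the 120 N wrist limit but over 40 N. The contact was at the fingers, so I don't expect the limit on arm and gripper-body contact to apply, but I couldn't check that. I backed off and pushed again at low force.
- **Clamp nut:** Three grip-and-turn strokes, with two swings back between them, turned the nut through about 160°. At the end the wrist moment rose from about 0.2 to 7 N·m as I kept twisting. The white line then pointed at the orange lug.

**Last checks**
- **Nut line:** from above, the white line lies at the orange lug within a few degrees, which is about as fine as I can read it.
- **Pointer:** it showed apparent offsets of 0.6 and 2.3 mm from the green mark in two views. Taking it to sit about 8 mm above the mark, which I did not measure, parallax explains most of both. I estimate the real error at under about 0.5 mm.
- **Bystanders:** comparing the scene and side images before and after showed only the rover's arm and nut, the robot and shadows changed. The spare wheel, pen pot, battery pack and gear post look unmoved.

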